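Wedge a split embedding mould open evenly

TASK

Open the split mould evenly with the blue-handled wedge from the tool block: push the wedge straight down into the pry slot at one end of the seam until its collar sits on the mould, draw it out, then push it fully home in the slot at the other end and leave it standing there. Either end may come first. Leave the red-handled flat-ended tamper where it stands in the block.

Things in the scene. Friction and masses are not known exactly. Their poses are not given: they have to be found in the camera images.
- wedge: Loose wedge upright in a hole of the tool block. Origin: middle of the blade's tip, z up. Brass blade 44 mm long, 14 mm wide along y; thickness along x grows evenly on both faces from 3 mm at the tip to 13 mm at the collar. Steel collar 40 (x) x 26 (y) mm, 44 to 50 mm above the tip; blue handle 24 x 24 mm, 50 to 98 mm above the tip. About 120 g. A half turn about z makes no difference.
- tamper: Bystander: flat-ended tamper in the tool block's other hole, 92 mm from the wedge along the wedge's y; same collar and handle as the wedge, but the handle is red and the end is a blunt 14 x 14 mm bar that cannot enter the seam. Origin: middle of its lower end; z up.
- stand: Fixed wooden tool block, 84 x 176 x 58 mm, with two holes 46 mm either side of its middle along y. The tools hang in them by their collars and lift straight out. Origin: centre of the underside. The microtome (300 mm high) stands between block and mould; its knife holder begins 0.46 m ahead of the robot, its head 0.53 m, its body 0.64 m: pass in front of it.
- near_half: Bare aluminium half of the split mould (whole mould 60 mm across the seam, 150 along it, 55 high). Origin: on the seam, middle of its length, at the underside; y along the seam, z up, x across the seam towards the far half. The mould sits in a dark steel cradle 8 mm thick, fixed to the bench, and floats in it up to 8 mm either way along x with about 1 N, so it centres itself on the wedge.
- far_half: Grey-painted other half, press-fitted. Each end comes away separately along the near half's x against about 8 N of steady friction (no spring) and stays where left. Origin: on its seam face in the middle of the right slot at the underside; axes parallel to the near half's when even. Pushing the wedge in takes about 5 to 15 N, drawing it out less than 10 N.
- far_left (a point): Point of the far half's seam plane at the top of the left pry slot (near half's y = +53, z = 55 mm). Its x in the near half's frame is the opening at this end (0 closed, at the start up to 1 mm); the slot's middle is at half of it. The slot is 44 mm long along y; a V mouth 18 mm wide at the top narrows over 10 mm of depth to 4 mm (closed), which goes down to the cradle.
- far_right (a point): The same at the right pry slot (near half's y = -53 mm). With the wedge home in a slot its collar rests on the mould's top, its blade's width lies along the seam, its tip is 11 mm above the mould's underside and that end is 5.5 to 8 mm open. Between the two slots the seam cannot be entered.
Not all that is in view belongs to the job. Leave any white look-alike of the wedge alone.

How it is judged:
On the way:
1. the wedge is pushed home in the slot at one end and that end of the seam is open by more than 4.5 mm (((x of far_left in the frame of near_half above 0.0045 m and (x of wedge in the frame of near_half between -0.01 and 0.017 m and y of wedge in the frame of near_half between 0.036 and 0.07 m and z of wedge in the frame of near_half between 0 and 0.017 m)) or (x of far_right in the frame of near_half above 0.0045 m and (x of wedge in the frame of near_half between -0.01 and 0.017 m and y of wedge in the frame of near_half between -0.07 and -0.036 m and z of wedge in the frame of near_half between 0 and 0.017 m)))), for 0.2 s.
At the end, for the whole second after the job is handed in: Both ends of the seam are open by more than 4.5 mm, the halves parallel within 0.03 rad, and the wedge stands released, at rest and upright within 0.2 rad in one of the slots, its tip within 17 mm of the mould's underside and of the slot's middle along the seam (x of each of far_left, far_right in the frame of near_half above 0.0045 m and angle between the y axis of far_half and the y axis of near_half, either way round below 0.03 rad and ((x of wedge in the frame of near_half between -0.01 and 0.017 m and y of wedge in the frame of near_half between 0.036 and 0.07 m and z of wedge in the frame of near_half between 0 and 0.017 m) or (x of wedge in the frame of near_half between -0.01 and 0.017 m and y of wedge in the frame of near_half between -0.07 and -0.036 m and z of wedge in the frame of near_half between 0 and 0.017 m)) and angle between wedge's own z axis and vertical below 0.2 rad and linear speed of wedge below 0.02 m/s); the robot touches nothing.
It fails at once if the tamper is moved more than 30 mm from its place (distance of tamper from where it was at the start of the episode above 0.03 m).
It also fails if it takes over 51 s, if anything falls off the work surface, if the arm or the gripper's body presses on something with over 40 N, if the wrist force passes 120 N, or if a joint passes its speed limit or range.

ROBOT

A 6-joint arm with a two-finger parallel gripper is mounted at the origin on a cart in front of the work surface, level with it; the furniture and walls round the work are solid. World frame = base frame: x ahead of the robot, y to its left, z up, the work surface at z = 0. Lengths are in m, angles in rad, forces in N, time in s.
With the tool pointing down it reaches from about 0.325 to 0.775 m from the base axis. Payload 5.5 kg.
Tool frame: the origin (TCP) lies between the finger pads; the fingertips stand 25 mm ahead of it and the grasp point (between the pads) lies 6 mm ahead of it; z points along the fingers, y is the line along which they close (so a half turn about z gives the same grasp; the last joint's range is limited). The gripper opens to 88 mm and grips with 3 to 60 N. Pads are 20 mm wide; open, the fingers measure 115 mm over their backs; the gripper's body (75 mm by 178 mm) begins 61 mm behind the grasp point.
Start: joints at [-1.263, 0.091, 1.231, -0, 1.82, -0.057], TCP at [0.214, -0.561, 0.248] pointing down, gripper open.
Joint ranges: [-2.87, 2.87], [-0.86, 2.18], [0.17, 2.46], [-1.51, 4.65], [0.06, 2.69], [-2.65, 2.65]. Speed limits (rad/s): [2.57, 2.57, 3.01, 3.14, 3.14, 3.14].

INTERFACE

Orientations are given as a unit quaternion [x, y, z, w].
In Python, from bench import r gives the robot as it stands. Calls block until the motion is done:
- r.move_ptp(position, orientation): joint-space move of the TCP to a pose.
- r.movel(position, frame=None, speed=0.15, force_limit=None): straight line of the TCP; frame=None keeps the orientation; speed is the mean speed in m/s. With force_limit (N) it stops when the force on the tool has changed by that much, and returns True; else False.
- r.move_joints(angles): joint-space move.
- r.set_gripper(opening, newtons=None): finger opening in m; newtons is the grip in N (None keeps the last); returns when the fingers have stopped.
- r.wait(seconds).
- r.inverse_kinematics(position, orientation): joint angles nearest the present ones, or None.
- r.read_state(): the state.
- r.grab_frame(name): name is "scene" or "top"; returns the picture (400x640x3 uint8, red, green, blue); there is no depth.
- r.camera_model(name): a dict with "fx", "fy", "cx", "cy" (pixels), "world_to_cam" (4x4, takes a point from world to camera coordinates). Camera axes: x right, y down, z forward; pixel columns grow to the right and rows downward; lengths in m; the calibration is good to about 2 mm. A picture is of the moment at which its call begins. camera_model takes no time and is no camera call.
A pose or a line that the arm cannot do raises r.PlanningError and nothing moves.
- r.hand_in(): hands the job in; it is judged then, once.
The state is a dict: "time_s": time; "qpos": joint angles; "joint_vel": joint speeds; "tau": joint torques, N m; "tool_pos": TCP position; "orientation": TCP orientation; "force": force on the tool from outside, world axes, zero at the start; "moment": the same for the moment, N m; "finger_gap": finger opening in m; "gripper_force": force on a finger pad.
Only numpy, scipy, OpenCV 4.12 (cv2) and the standard library are available. Lean on these libraries where they do the work, as an engineer would, in place of code of your own. Each camera call takes 0.05 s, during which the arm holds its last target. There are 200 camera calls.

## Working session

There is one attempt and no reset: what is moved stays moved. The work goes in short steps, each a Python script; the robot and the scene stay as the last script left them, time stands still between calls to the robot, and variables do not carry over. Pictures are saved under pics/ and viewed, at most 10 in all, crops included, and the job is handed in when it is done.

```bash
ls; mkdir -p pics
python3 - <<'E'
from bench import r
import cv2,numpy as np
np.set_printoptions(precision=4,suppress=True)
for n in("scene","top"):
    im=r.grab_frame(n); cv2.imwrite(f"pics/{n}0.png",im[:,:,::-1]); m=r.camera_model(n); print(n,{k:np.array(v) for k,v in m.items()})
print(r.read_state())
E
```

```text
pics
scene {'fx': array(506.531), 'fy': array(506.531), 'cx': array(314.1977), 'cy': array(201.8781), 'world_to_cam': array([[ 0.9756,  0.2187,  0.0195, -0.5493],
       [ 0.1495, -0.5966, -0.7885, -0.0335],
       [-0.1608,  0.7722, -0.6148,  1.7533],
       [ 0.    ,  0.    ,  0.    ,  1.    ]])}
top {'fx': array(412.488), 'fy': array(412.488), 'cx': array(313.706), 'cy': array(200.403), 'world_to_cam': array([[-0.02  , -0.9997, -0.0146,  0.0202],
       [-0.9815,  0.0224, -0.1901,  0.5893],
       [ 0.1904,  0.0105, -0.9817,  1.132 ],
       [ 0.    ,  0.    ,  0.    ,  1.    ]])}
{'time_s': 0.1, 'qpos': array([-1.2627,  0.0918,  1.2318,  0.    ,  1.8198, -0.0567]), 'joint_vel': array([ 0.0012, -0.0015, -0.001 , -0.0014, -0.0009, -0.0005]), 'tau': array([  0.0022, -44.7859, -40.7568,   0.0701,   0.0285,  -0.0001]), 'tool_pos': array([ 0.214 , -0.5603,  0.2466]), 'orientation': array([ 0.9834,  0.1814, -0.0001, -0.0009]), 'force': array([-1.0133,  0.0768,  0.3822]), 'moment': array([-0.0442, -0.0283, -0.0364]), 'gripper_force': 0.0, 'finger_gap': 0.08813746008417636}
```

View pics/scene0.png

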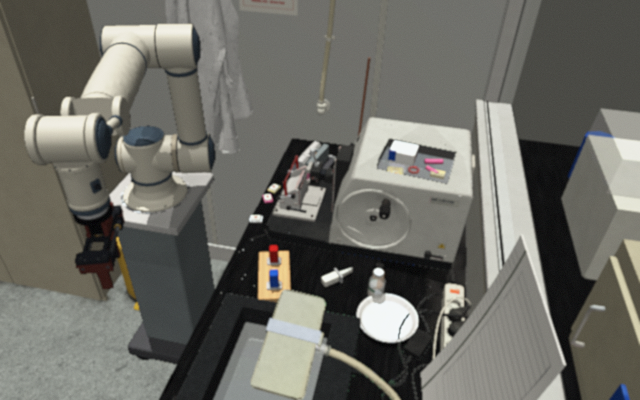

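View pics/top0.png

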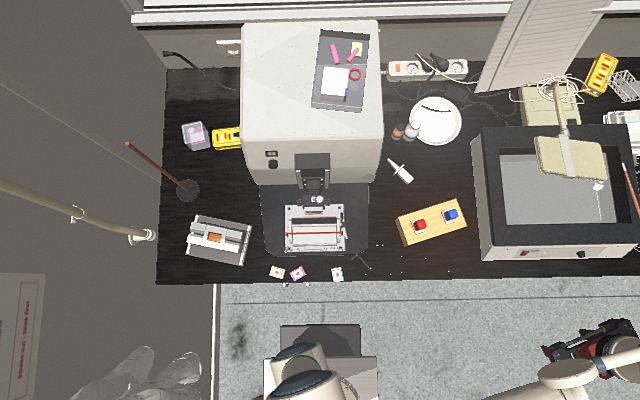

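The top view shows the tool block at about (432,222) with the red handle at (420,226) and blue at (451,214). The mould in its cradle is at (219,240), and the microtome is between them. The white look-alike lies at (400,172). I'll enlarge crops of each.

Run:
```python
import cv2,numpy as np
t=cv2.imread("pics/top0.png");s=cv2.imread("pics/scene0.png")
c=lambda im,x,y,w,h,k:cv2.resize(im[y:y+h,x:x+w],None,fx=k,fy=k,interpolation=cv2.INTER_CUBIC)
a=np.hstack([c(t,180,205,80,70,5),c(t,390,190,80,70,5)]) # 800x350
b=np.hstack([c(s,250,175,80,50,5),c(s,250,238,80,50,5)])
cv2.imwrite("pics/c1.png",np.vstack([a,b]))
```

```text
(no output)
```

View pics/c1.png

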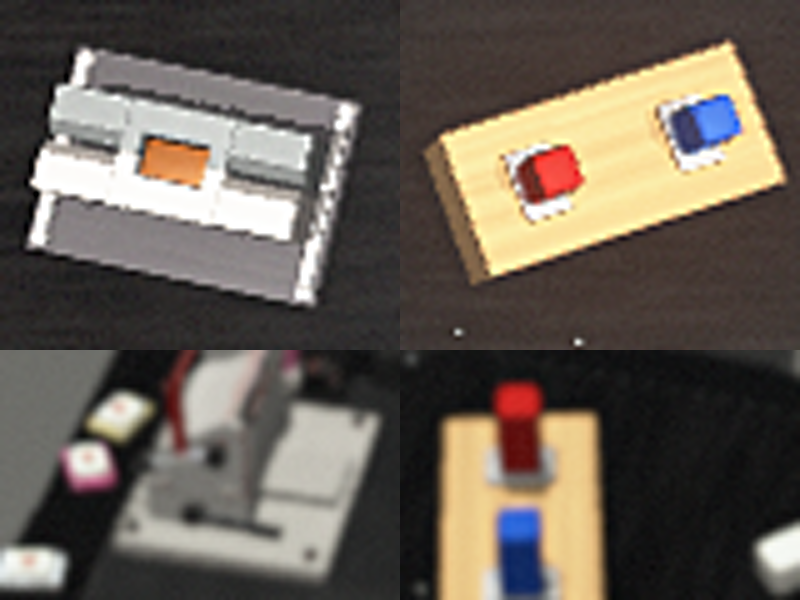

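The crop shows the mould with its seam running about (50,140) to (310,185), the grey far half above it, and dark slots at each end. The block and both handles are also clear. Next I'll triangulate the handles and block, and take a closer look at the mould.

```bash
cat > geo.py <<'E'
import numpy as np
from bench import r
from scipy.optimize import least_squares
M={n:r.camera_model(n) for n in("scene","top")}
def proj(n,p):
    m=M[n];T=np.array(m["world_to_cam"]);q=np.atleast_2d(p)@T[:3,:3].T+T[:3,3]
    return np.c_[m["fx"]*q[:,0]/q[:,2]+m["cx"],m["fy"]*q[:,1]/q[:,2]+m["cy"]]
def tri(a,b): # a in top, b in scene
    s=least_squares(lambda p:np.r_[(proj("top",p)-a)[0],(proj("scene",p)-b)[0]],[.45,0,.05]);return s.x,s.fun
def back(px,z,n="top"):
    return np.r_[least_squares(lambda p:(proj(n,np.r_[p,z])-px)[0],[.45,0]).x,z]
def fitbox(uv,hx,hy,z,x0): # top-face corners (+x+y,+x-y,-x-y,-x+y)
    def P(v):
        c,s=np.cos(v[2]),np.sin(v[2]);L=np.array([[hx,hy],[hx,-hy],[-hx,-hy],[-hx,hy]])
        return np.c_[L@np.array([[c,s],[-s,c]])+v[:2],np.full(4,z)]
    s=least_squares(lambda v:(proj("top",P(v))-uv).ravel(),x0);return s.x,s.fun.reshape(-1,2)
E
python3 - <<'E'
from geo import *;import cv2
np.set_printoptions(precision=4,suppress=True)
R=lambda u,v:np.array([390+(u+.5-400)/5-.5,190+(v+.5)/5-.5])
L=lambda u,v:np.array([180+(u+.5)/5-.5,205+(v+.5)/5-.5])
S=lambda u,v:np.array([250+(u+.5-400)/5-.5,238+(v+.5-350)/5-.5])
print("blue",tri(R(718,121),S(519,523)));print("red",tri(R(562,169),S(519,401)))
print("blockFL",tri(R(443,137),S(597,412)),"blockNL",tri(R(489,281),S(442,415)))
print(fitbox(np.array([R(443,137),R(733,42),R(787,182),R(489,281)]),.042,.088,.058,[.45,-.3,.3]))
print("cam scene",-np.array(M["scene"]["world_to_cam"])[:3,:3].T@np.array(M["scene"]["world_to_cam"])[:3,3])
v,f=fitbox(np.array([L(52,87),L(313,129),L(296,239),L(33,188)]),.03,.075,.063,[.45,.27,0]);print("mould",v,f)
print(proj("scene",[v[0],v[1],.06]))
t=cv2.imread("pics/top0.png")[212:268,182:258];cv2.imwrite("pics/c2.png",cv2.resize(t,None,fx=10,fy=10,interpolation=cv2.INTER_NEAREST))
E
```

```text
blue (array([ 0.5347, -0.3716,  0.1087]), array([-0.1474, -0.3762, -0.3861,  0.0345]))
red (array([ 0.5097, -0.2848,  0.1105]), array([-0.1   , -0.2559, -0.2776,  0.026 ]))
blockFL (array([ 0.5375, -0.2312,  0.0591]), array([-0.2611, -0.6817, -0.733 ,  0.0882])) blockNL (array([ 0.4536, -0.2529,  0.058 ]), array([-0.0218, -0.0546, -0.0604,  0.004 ]))
(array([ 0.5204, -0.3276,  0.2895]), array([[-0.2583,  0.0549],
       [-0.335 ,  0.4243],
       [-0.1941,  0.1427],
       [ 0.7778, -0.5899]]))
cam scene [ 0.8229 -1.2537  1.0621]
mould [ 0.4902  0.2908 -0.1882] [[ 0.8176 -0.0321]
 [ 0.0863  0.2523]
 [-0.7778 -0.7523]
 [-0.112   0.5562]]
[[312.4972 152.6234]]
```

View pics/c2.png

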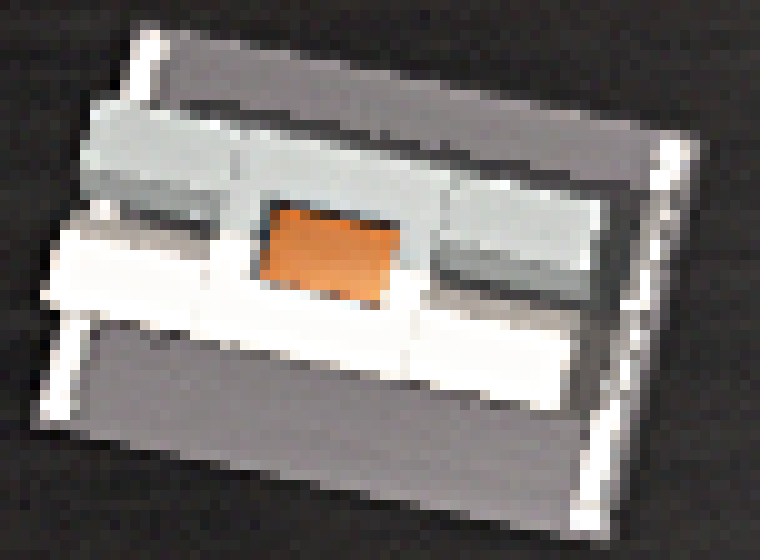

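The enlarged view puts the mould's top corners at (92,100), (607,197), (568,410) and (40,298). The V slots are centred at the ends near (72,202) and (583,294). The cradle edges slope about 0.2. Next is the pose fit and a plan check.

```bash
cat >> geo.py <<'E'
from scipy.spatial.transform import Rotation as Ro
def Q(a):
    c,s=np.cos(a),np.sin(a);return Ro.from_matrix(np.array([[-s,c,0],[c,s,0],[0,0,-1]]).T).as_quat()
E
python3 - <<'E'
from geo import *
np.set_printoptions(precision=4,suppress=True)
L=lambda u,v:np.array([182+u/10-.5,212+v/10-.5])
print(fitbox(np.array([L(92,100),L(607,197),L(568,410),L(40,298)]),.03,.075,.063,[.45,.27,0]))
def yaw(a,b,z):
    d=back(L(*a),z)-back(L(*b),z);return np.arctan2(-d[0],d[1]),np.hypot(*d[:2])
for a,b,z in(((92,100),(607,197),.063),((40,298),(568,410),.063),((72,202),(583,294),.063),((135,25),(700,138),.008),((35,425),(610,540),.008)):print(yaw(a,b,z))
print("seam mid",(back(L(72,202),.063)+back(L(583,294),.063))/2)
w=[.534,-.3716]
for da in(0,np.pi):
    for p,a in(([.28,-.195,.25],.285),([*w,.25],.285),([*w,.095],.285),([.30,.15,.25],-.19),([.48,.239,.155],-.19),([.50,.343,.155],-.19)):
        q=r.inverse_kinematics(p,Q(a+da));print(p,q)
E
```

```text
(array([ 0.4906,  0.2912, -0.2135]), array([[ 0.4025, -0.2626],
       [ 0.0721,  0.027 ],
       [-0.8205, -0.3639],
       [ 0.3565,  0.6158]]))
(np.float64(-0.20693714733472635), np.float64(0.1507289440744637))
(np.float64(-0.22674361466596782), np.float64(0.15393763263120572))
(np.float64(-0.19783681475376577), np.float64(0.14860611629329368))
(np.float64(-0.21898323237801998), np.float64(0.17405505634242097))
(np.float64(-0.2139202746845804), np.float64(0.17393475902732441))
seam mid [0.4914 0.2911 0.063 ]
[0.28, -0.195, 0.25] [-0.7081 -0.6179  1.8154 -0.      1.9441 -0.9931]
[0.534, -0.3716, 0.25] [-0.6602  0.2314  1.0713 -0.      1.8388 -0.9452]
[0.534, -0.3716, 0.095] [-0.6602  0.2483  1.3264 -0.      1.567  -0.9452]
[0.3, 0.15, 0.25] [ 0.3621 -0.6347  1.8256 -0.      1.9507  0.5521]
[0.48, 0.239, 0.155] [ 0.3985 -0.0794  1.5655 -0.      1.6555  0.5885]
[0.5, 0.343, 0.155] [ 0.5452  0.1092  1.375  -0.      1.6574  0.7352]
[0.28, -0.195, 0.25] [-0.7081 -0.6179  1.8154 -0.      1.9441  2.1485]
[0.534, -0.3716, 0.25] [-0.6602  0.2314  1.0713 -0.      1.8388  2.1964]
[0.534, -0.3716, 0.095] [-0.6602  0.2483  1.3264 -0.      1.567   2.1964]
[0.3, 0.15, 0.25] [ 0.3621 -0.6347  1.8256 -0.      1.9507 -2.5895]
[0.48, 0.239, 0.155] [ 0.3985 -0.0794  1.5655 -0.      1.6555 -2.5531]
[0.5, 0.343, 0.155] [ 0.5452  0.1092  1.375  -0.      1.6574 -2.4064]
```

Run:
```python
from geo import *;import cv2
np.set_printoptions(precision=4,suppress=True)
w=[.534,-.3716];q=Q(.285)
r.move_ptp([.30,-.209,.25],q)
r.movel([*w,.20],speed=.25)
r.movel([*w,.095],speed=.12,force_limit=15)
r.set_gripper(0.0,40)
s=r.read_state();print(s["finger_gap"],s["gripper_force"],s["tool_pos"],s["force"],s["time_s"])
r.movel([*w,.22],speed=.15)
s=r.read_state();print(s["finger_gap"],s["force"],s["time_s"])
t=r.grab_frame("top")[190:260,390:480,::-1];c=r.grab_frame("scene")[190:300,230:320,::-1]
z=lambda i:cv2.resize(i,(400,int(400*i.shape[0]/i.shape[1])),interpolation=cv2.INTER_CUBIC)
t,c=z(t),z(c);t=cv2.copyMakeBorder(t,0,len(c)-len(t),0,0,0);cv2.imwrite("pics/lift.png",np.hstack([t,c]))
```

```text
0.02361099344893556 39.99994933605194 [ 0.5341 -0.3716  0.095 ] [1.4951 0.0753 0.2164] 4.7917
0.023436238410376595 [ 0.3287 -0.0441 -0.6089] 5.775
```

View pics/lift.png

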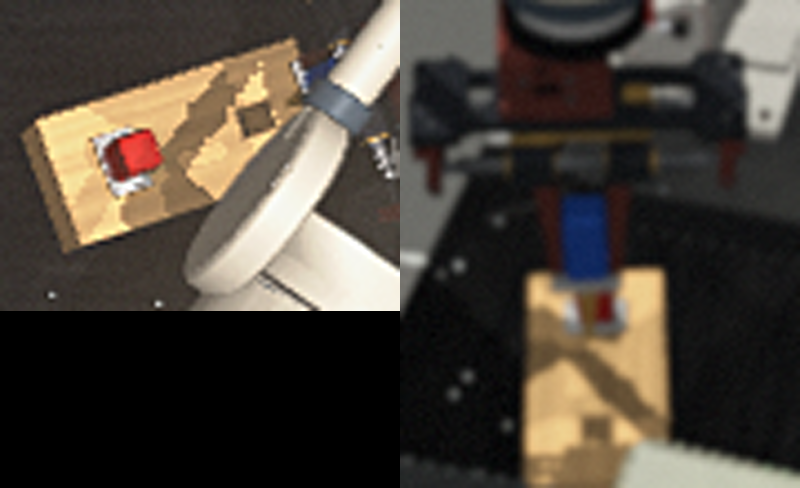

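The crops show the wedge held upright between the fingers. The tamper is still in its hole, and the empty hole is visible. Next I swing in front of the microtome and push into the right slot.

Run:
```python
from geo import *
np.set_printoptions(precision=4,suppress=True)
qa,qm=Q(.285),Q(-.212); p=[.4799,.2393]
r.movel([.285,-.199,.25],speed=.3)
r.move_joints(r.inverse_kinematics([.305,.152,.25],qm))
r.movel([*p,.19],speed=.25)
r.movel([*p,.150],speed=.1)
print(r.read_state()["force"],r.read_state()["time_s"])
for z in(.135,.125,.115,.105,.09):
    h=r.movel([*p,z],speed=.05,force_limit=35);s=r.read_state();print(h,s["tool_pos"],s["force"],s["moment"],s["time_s"])
    if h:break
```

```text
[-0.7031 -0.0919 -1.4856] 9.9583
False [0.4797 0.2392 0.1346] [-0.1829 -0.7974 -0.5937] [-0.0575 -0.0738  0.0023] 10.4083
False [0.4799 0.2395 0.1246] [ 0.8967  1.2424 -1.9051] [ 0.3124 -0.3487  0.0117] 10.7583
False [0.4807 0.2397 0.1164] [0.0553 0.9526 3.9528] [ 0.1727 -0.3602  0.0103] 11.1083
False [0.4806 0.2397 0.1064] [1.5461 0.7384 6.2061] [ 0.2405 -0.2588  0.0675] 11.4583
True [0.4825 0.2398 0.0992] [ 0.6503 -1.5065  2.925 ] [-0.1113 -0.1685  0.0174] 11.75
```

Run:
```python
from geo import *;import cv2
r.wait(.2);s=r.read_state();print(s["tool_pos"],s["force"],s["finger_gap"])
i=r.grab_frame("top")[200:275,170:270,::-1];cv2.imwrite("pics/in1.png",cv2.resize(i,None,fx=7,fy=7,interpolation=cv2.INTER_CUBIC))
```

```text
[0.4823627  0.2398602  0.09917634] [ 1.2295974  -1.3723953   5.83081487] 0.02360359659064101
```

View pics/in1.png

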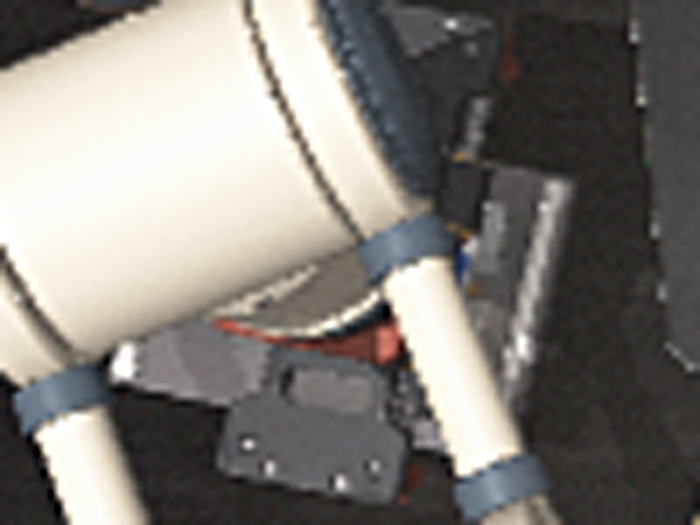

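The arm hides the mould in this view. I'll press once more to confirm it's seated, then draw the wedge out and back off for a look.

Run:
```python
from geo import *;import cv2
np.set_printoptions(precision=4,suppress=True)
p=r.read_state()["tool_pos"][:2]
h=r.movel([*p,.092],speed=.04,force_limit=35);s=r.read_state();print(h,s["tool_pos"],s["force"],s["finger_gap"])
r.wait(.25)
r.movel([*p,.19],speed=.1)
s=r.read_state();print(s["tool_pos"],s["force"],s["finger_gap"])
r.movel([.37,.185,.22],speed=.25)
i=r.grab_frame("top")[207:272,177:262,::-1];cv2.imwrite("pics/out1.png",cv2.resize(i,None,fx=9,fy=9,interpolation=cv2.INTER_CUBIC))
print(r.read_state()["time_s"])
```

```text
True [0.4847 0.2393 0.0993] [ 0.8201 -0.6481  3.2041] 0.0238286691834944
[0.4821 0.2397 0.1889] [-0.4235  0.9269 -1.1293] 0.024035771009902843
14.2333
```

View pics/out1.png

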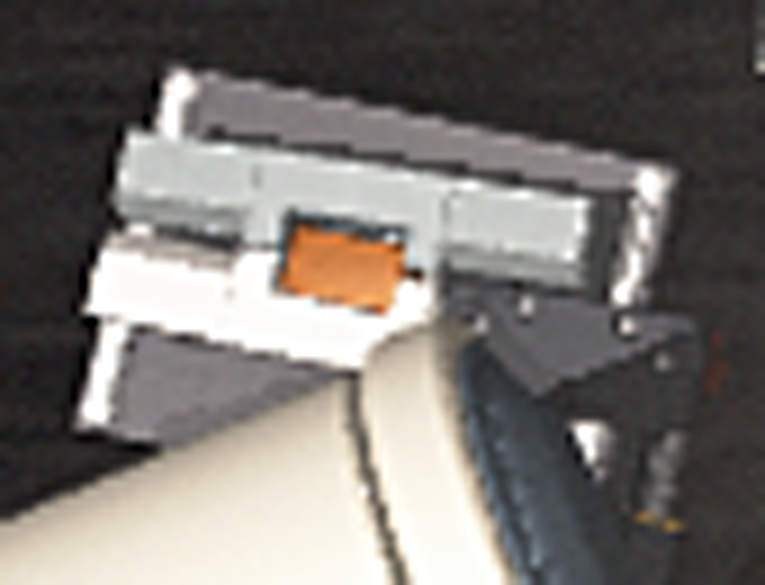

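The far half has swung open at the right end: its far edge now slopes about 0.15, against 0.19 before. The left slot is still at about (105,220) in the crop. Left slot next, then release.

Run:
```python
from geo import *;import cv2
np.set_printoptions(precision=4,suppress=True)
p=[.503,.343]
r.movel([*p,.19],speed=.25)
r.movel([*p,.145],speed=.1)
for z in(.125,.115,.105,.09):
    h=r.movel([*p,z],speed=.05,force_limit=35);s=r.read_state();print(h,s["tool_pos"],s["force"],s["time_s"])
    if h:break
if h:
    p=s["tool_pos"][:2];h=r.movel([*p,.092],speed=.04,force_limit=35);s=r.read_state();print(h,s["tool_pos"],s["finger_gap"],s["force"])
```

```text
False [0.5027 0.3428 0.124 ] [ 2.1113 -0.414  -3.7089] 16.3667
False [0.5038 0.3435 0.1166] [1.0395 0.6701 4.0559] 16.7167
False [0.5039 0.3438 0.1069] [0.5969 0.1477 6.2532] 17.0667
True [0.5057 0.3441 0.0987] [ 1.0599 -0.895   3.1281] 17.3833
False [0.5083 0.3437 0.0986] 0.023654435143639733 [-1.1056 -6.4465 22.7652]
```

Seated at the same height as in the first slot. I'll release, back off and look.

Run:
```python
from geo import *;import cv2
r.wait(.2);r.set_gripper(.07);p=r.read_state()["tool_pos"]
r.movel([p[0],p[1],.24],speed=.12)
r.move_ptp([.31,.12,.28],Q(-.212))
i=r.grab_frame("top")[207:272,177:262,::-1];cv2.imwrite("pics/end.png",cv2.resize(i,None,fx=9,fy=9,interpolation=cv2.INTER_CUBIC))
print(r.read_state()["time_s"])
```

```text
21.3083
```

View pics/end.png

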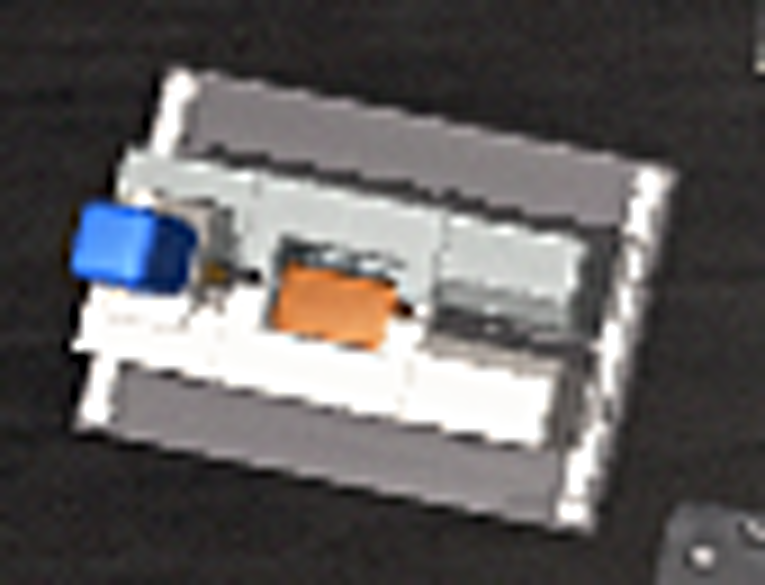

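The wedge stands in the left slot with its handle at about (130,245). The far and near edges are parallel, with slopes of about 0.196 and 0.19. The mould is about 23 px wide at both ends, against 20.5 to 21.5 px closed, so both ends are open.

```bash
python3 -c "
from bench import r
print(r.hand_in())"
```

```text
the job is handed in; nothing more can be done
None
```

I pushed the wedge home in the right slot, drew it out, then pushed it home in the left slot and left it standing there released; the last picture shows both ends open and parallel, and the job was handed in at about 21 s with no verdict returned.

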